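Open the ring hatch with the hook pole

TASK

Take the hooked pole from its rest, drop its hook into the ring at the top of the locker hatch and pull the hatch down with it as far as it goes. Then unhook the pole and lay it back level in its own rest, leaving the hatch open.

Things in the scene. Friction and masses are not known exactly. Their poses are not given: they have to be found in the camera images.
- hook_pole: Hooked pole, 0.22 kg, level in its rest. Origin: centre of its wooden handle, 200 mm long (x), 24 wide (y), 26 high (z, up), near the centre of mass. A 10 mm thick steel rod runs on along +x and at x = 170 mm bends square down into a straight 10 mm thick hook ending at z = -65 mm. A like pole without a hook lies in a like rest: not wanted.
- hook_tip (a point): The lower end of the hook: 170 mm in +x and 65 mm in -z from the handle centre; axes as the pole's.
- hook_rest: Its fixed steel rest, 200 x 90 mm. Origin: centre of the underside; x along the pole to the hook, z up. Two 12 mm thick posts at x = -75 and 75 mm, each a U open at the top: floor 67 mm up, prong tops 95 mm up, 46 mm free between the prongs. The handle lies on both floors, its centre 80 mm above this origin; between the posts (138 mm apart) it is free for the fingers.
- ring (a point): Centre of the steel ring on the hatch, 250 mm up when shut; 44 mm inside, 6 mm bar, plane square to the hatch: flat when shut, the hook enters from above. Axes turn with the hatch: -x out of its front, y along the hinge, z up the hatch. The front face is 36 mm behind (+x), the top edge 9 mm above. The neighbour locker's like hatch has a round knob, no ring: not wanted.
- ring_hatch (a joint): Opening angle of the ring's hatch, rad: 0 shut (upright), grows as its top swings out and down about the hinge at its foot, stop at 0.7; starts 0 to 0.1 open. Hinge line: 185 mm below (-z) and 46 mm behind (+x) the ring's centre, in the ring's axes. Stiff hinge (0.3 N m, some 2 N at the ring): it stays where it is left. Hatch 155 mm wide.

How it is judged (in metres and radians):
On the way, in this order (a step that is already met when the one before it is completed fails the run):
1. the hook stands in the ring, its end below the ring's plane, the hatch not yet pulled down (x of hook_tip in the frame of ring between -0.022 and 0.022 m and y of hook_tip in the frame of ring between -0.022 and 0.022 m and z of hook_tip in the frame of ring between -0.065 and -0.006 m and value of joint ring_hatch below 0.35 rad), for 0.1 s.
2. the hatch is pulled down by more than 0.5 rad with the hook still in the ring (value of joint ring_hatch above 0.5 rad and z of hook_tip in the frame of ring below -0.003 m and distance between hook_tip and ring below 0.075 m and y of hook_tip in the frame of ring between -0.03 and 0.03 m), for 0.1 s.
At the end, for the whole second after the job is handed in: The hatch stays open by more than 0.5 rad (its stop is at 0.7), and the hooked pole lies still and level (within 10 degrees) in its own rest, hook down, its handle centre within 40 mm along and 20 mm across the rest's middle and 70 to 90 mm above the rest's underside (value of joint ring_hatch above 0.5 rad and x of hook_pole in the frame of hook_rest between -0.04 and 0.04 m and y of hook_pole in the frame of hook_rest between -0.02 and 0.02 m and z of hook_pole in the frame of hook_rest between 0.07 and 0.09 m and angle between hook_pole's own z axis and vertical below 0.18 rad and linear speed of hook_pole below 0.02 m/s); the robot touches nothing.
It also fails if it takes over 64 s, if anything falls off the work surface, if the arm or the gripper's body presses on something with over 40 N, if the wrist force passes 120 N, or if a joint passes its speed limit or range.

ROBOT

A 7-joint arm with a two-finger parallel gripper is mounted at the origin on the work surface. World frame = base frame: x ahead of the robot, y to its left, z up, the work surface at z = 0. Lengths are in mm, angles in rad, forces in N, time in s.
With the tool pointing down it reaches from about 400 to 875 mm from the base axis. Payload 4.4 kg.
Tool frame: the origin (TCP) lies midway between the tips of the shut fingers; the grasp point (between the pads) lies r.grip_depth behind it (r.grip_depth is the distance from the TCP to the grasp point, in mm); z points along the fingers, y is the line along which they close (so a half turn about z gives the same grasp; the last joint's range is limited). The gripper opens to 85 mm and grips with 20 to 120 N. Pads are 22 mm wide; open, the fingers measure 114 mm over their backs; the gripper's body (76 mm by 85 mm) begins 54 mm behind the grasp point. The pads swing forward as they close: fully open they stand 13 mm farther back than shut.
Start: joints at [-1.226, 0.628, 0.038, 1.517, -0.027, 0.996, -0.02], TCP at [259.551, 595.945, 231.313] pointing down, gripper open.
Joint ranges: [-3.06, 3.06], [-0.37, 2.12], [-1.25, 1.32], [0.18, 2.47], [-1.1, 4.24], [0.23, 1.98], [-2.94, 2.94]. Speed limits (rad/s): [2.57, 2.57, 3.14, 3.14, 3.14, 3.14, 3.14].

INTERFACE

Orientations are given as a unit quaternion [w, x, y, z].
In Python, from station import r gives the robot as it stands. The module is installed in compiled form; this text tells all that it offers. Calls block until the motion is done:
- r.move_to(position, orientation): joint-space move of the TCP to a pose.
- r.move_l(position, rot=None, v=150): straight line of the TCP; rot=None keeps the orientation; v is the mean speed in mm/s.
- r.movej(angles): joint-space move.
- r.grip(opening, grasp_force=None): opening from 0.0 (shut) to 1.0 (fully open); grasp_force is the grip in N (None keeps the last); returns when the fingers have stopped.
- r.hold(seconds).
- r.inverse_kinematics(position, orientation): joint angles nearest the present ones, or None.
- r.read_state(): the state.
- r.get_image(name): name is "side" or "top"; returns a dict with "img" (400x640x3 uint8, red, green, blue), "fovy" (degrees; the focal length in pixels is half the picture's height over the tangent of half this angle, whatever the lens; pixels are square), "cx", "cy" (the principal point, pixels), "view" (4x4, takes a point from world to camera coordinates). Camera axes: x right, y up, looking along -z (the intrinsics and any distortion apply to the point x, -y, -z); pixel columns grow to the right and rows downward; lengths in mm; the calibration is good to about 2 mm. A picture is of the moment at which its call begins. There is no depth.
A pose or a line that the arm cannot do raises r.IKError and nothing moves.
- r.job_done(): hands the job in; it is judged then, once.
The state is a dict: "clock": time; "joint_pos": joint angles; "qd": joint speeds; "joint_efforts": joint torques, N m; "tool_pos": TCP position; "orientation": TCP orientation; "wrist_force": force on the tool from outside, world axes, zero at the start; "moment": the same for the moment, N m; "opening": opening from 0.0 (shut) to 1.0 (fully open); "grip_force": force on a finger pad.
Only numpy, scipy, OpenCV 4.12 (cv2) and the standard library are available. Lean on these libraries where they do the work, as an engineer would, in place of code of your own. Each camera call takes 0.05 s, during which the arm holds its last target. There are 200 camera calls.

## Working session

There is one attempt and no reset: what is moved stays moved. The work goes in short steps, each a Python script; the robot and the scene stay as the last script left them, time stands still between calls to the robot, and variables do not carry over. Pictures are saved under pics/ and viewed, at most 10 in all, crops included, and the job is handed in when it is done.

```bash
mkdir -p pics
python3 - <<'E'
from station import r
import cv2,numpy as np
for n in("side","top"):
    d=r.get_image(n);cv2.imwrite(f"pics/{n}0.png",d["img"][:,:,::-1])
    print({k:(np.round(v,4).tolist() if k=="view" else v) for k,v in d.items() if k!="img"})
s=r.read_state();print(s,r.grip_depth)
E
```

```text
{'fovy': 45.97711695014967, 'cx': 321.55794706417953, 'cy': 198.15794565991445, 'view': [[0.9046, -0.4263, 0.0037, -508.0669], [0.3108, 0.6654, 0.6787, -290.8238], [-0.2918, -0.6128, 0.7344, -1070.7895], [0.0, 0.0, 0.0, 1.0]]}
{'fovy': 48.55850964723707, 'cx': 323.79719363569313, 'cy': 196.078156523532, 'view': [[-0.017, -0.9999, -0.0015, 52.883], [0.9896, -0.0171, 0.143, -575.2503], [-0.143, 0.0009, 0.9897, -962.1309], [0.0, 0.0, 0.0, 1.0]]}
{'clock': 0.1, 'joint_pos': array([-1.22579797,  0.62924232,  0.03844498,  1.51826227, -0.02697343,
        0.99632409, -0.01999035]), 'qd': array([ 0.00098614, -0.00177021, -0.00167428, -0.00078792,  0.00099918,
       -0.0016553 ,  0.0007181 ]), 'joint_efforts': array([ 3.48968271e-03, -5.64520741e+01,  1.23042025e+00, -1.93970042e+01,
        1.12547210e-02,  5.47861186e-03, -2.19460316e-05]), 'tool_pos': array([259.32576155, 595.4132139 , 230.49023536]), 'orientation': array([-1.55956260e-04,  2.03946117e-01,  9.78981738e-01, -8.44752479e-04]), 'wrist_force': array([1.10945611, 0.99016119, 0.66478031]), 'moment': array([-0.00274291, -0.02116905, -0.02465274]), 'grip_force': 0.0, 'opening': 0.9982817488750891} 18.700000000000003
```

View pics/side0.png

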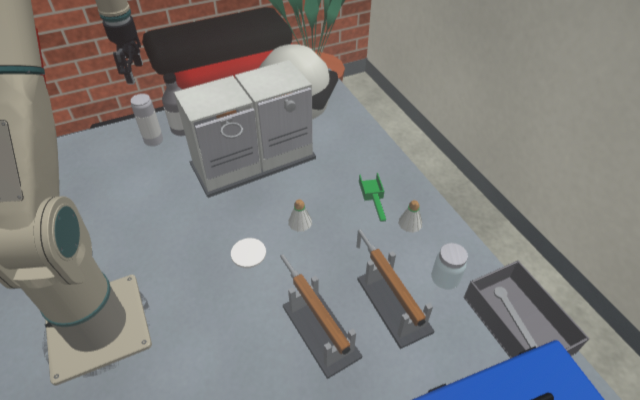

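View pics/top0.png

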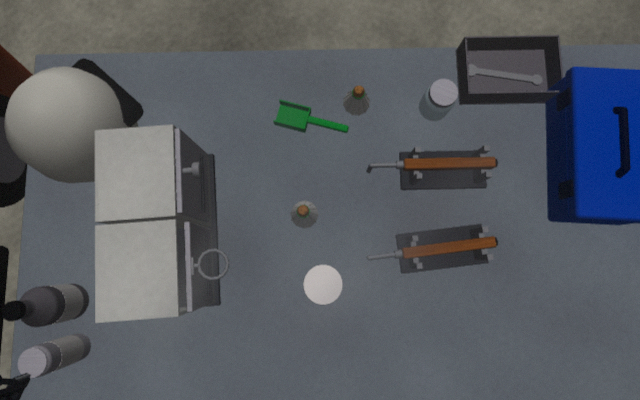

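The hooked pole is the far one: in the top view its handle runs from about (404,164) to (497,162), with the hook at (370,167). The ring is at about (213,264) top and (232,129) side. I'll enlarge both areas.

Run:
```python
import cv2,numpy as np
s=cv2.imread("pics/side0.png");t=cv2.imread("pics/top0.png")
def c(i,x,y,w,h):return cv2.resize(i[y:y+h,x:x+w],None,fx=4,fy=4,interpolation=cv2.INTER_CUBIC)
# each 400x300 -> 100x75 px ; top row: top pole, wide
a=np.vstack([c(t,360,130,150,70),c(t,170,220,150,75)])
cv2.imwrite("pics/c1.png",a)
b=np.hstack([c(s,345,225,100,125),c(s,180,60,100,125)])
cv2.imwrite("pics/c2.png",b)
```

```text
(no output)
```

View pics/c1.png

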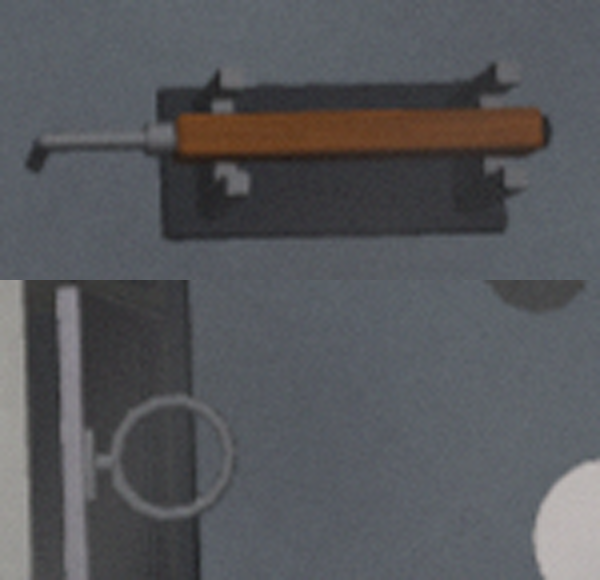

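View pics/c2.png

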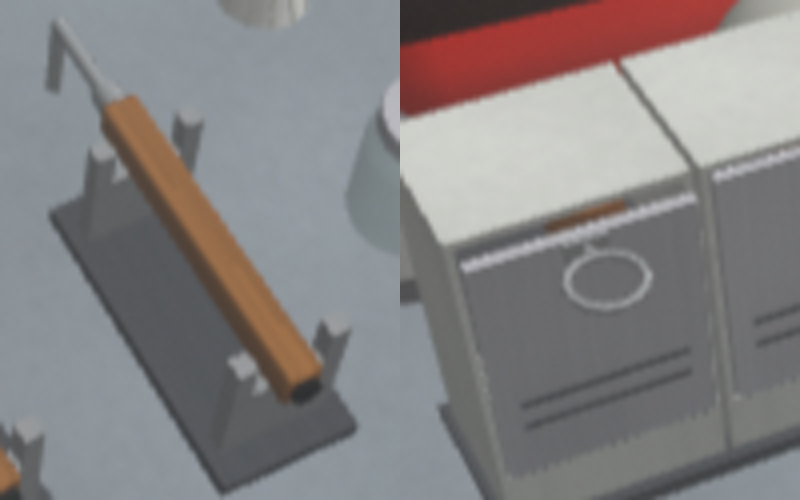

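```bash
cat > h.py <<'E'
import numpy as np
from station import r
from scipy.optimize import least_squares
C={n:r.get_image(n) for n in("side","top")}
def ray(n,u,v):
    d=C[n];f=200/np.tan(np.radians(d["fovy"]/2));V=np.array(d["view"]);R=V[:3,:3]
    k=R.T@np.array([(u-d["cx"])/f,-(v-d["cy"])/f,-1]);return -R.T@V[:3,3],k
def atz(n,u,v,z):
    o,k=ray(n,u,v);return o+k*(z-o[2])/k[2]
def tri(a,b):
    o1,k1=ray("top",*a);o2,k2=ray("side",*b)
    s=np.linalg.lstsq(np.c_[k1,-k2],o2-o1,rcond=None)[0]
    p,q=o1+k1*s[0],o2+k2*s[1];return (p+q)/2,np.linalg.norm(p-q)
E
python3 - <<'E'
from h import *
np.set_printoptions(precision=1,suppress=True)
T=lambda x,y:(360+x/4,130+y/4); S=lambda x,y:(345+x/4,225+y/4)
for nm,a,b in [("L far",(177,115),(135,96)),("L near",(178,158),(105,104)),("R far",(540,108),(320,370)),("R near",(543,150),(285,380)),("hook tip",(34,168),(53,88)),
  ("plate",(167,238),(50,215)),("plateR",(505,229),(222,492))]:
    print(nm,tri(T(*a),S(*b)),atz("top",*T(*a),93))
T2=lambda x,y:(170+x/4,220+(y-280)/4)
print("ring",tri(T2(172,457),(232,129.5)),atz("top",*T2(172,457),249),atz("side",232,129.5,249))
for p in [(66,288),(77,580)]: print("hatch edge",atz("top",*T2(*p),258))
for p in [(188,280),(200,578)]: print("base edge",atz("top",*T2(*p),10))
E
```

```text
L far (array([ 648.3, -134.1,   86.2]), np.float64(1.3953432232823137)) [ 647.5 -133.    93. ]
L near (array([ 625.7, -133.6,   89.8]), np.float64(2.759267965675661)) [ 623.7 -132.5   93. ]
R far (array([ 647.5, -331.6,   87.8]), np.float64(3.3899194460449196)) [ 647.9 -330.2   93. ]
R near (array([ 624.4, -330.3,   92.2]), np.float64(0.9309129502863266)) [ 624.7 -330.2   93. ]
hook tip (array([635.5, -62.8,  14.6]), np.float64(0.7516294328500249)) [619.5 -54.5  93. ]
plate (array([ 593.4, -140.5,    3.8]), np.float64(1.1758440639956314)) [ 580.  -124.7   93. ]
plateR (array([ 594.5, -338.8,    5.2]), np.float64(2.4728162624908765)) [ 581.8 -306.6   93. ]
ring (array([429.2, 239.9, 246.1]), np.float64(0.8519957774646226)) [428.8 239.3 249. ] [428.8 236.2 249. ]
hatch edge [503. 285. 258.]
hatch edge [377.4 276.9 258. ]
base edge [528.9 291.4  10. ]
base edge [359.6 281.7  10. ]
```

```bash
cat >> h.py <<'E'
from scipy.spatial.transform import Rotation as Ro
def q(yaw,flip=1):
    """tool down, tool x along flip*pole-x at world yaw (rad)"""
    x=flip*np.array([np.cos(yaw),np.sin(yaw),0]);z=np.array([0,0,-1.])
    return Ro.from_matrix(np.c_[x,np.cross(z,x),z]).as_quat(scalar_first=True)
def st(m=""):
    s=r.read_state();print(m,round(s["clock"],2),s["tool_pos"].round(1),"F",s["wrist_force"].round(1),"M",s["moment"].round(2),"op",round(s["opening"],3),"g",round(s["grip_force"],1));return s
E
python3 - <<'E'
from h import *
for f in(1,-1):
    for p,y in[((635.9,-231.7,61),90),((439,70,330),93.4),((446,-40,190),93.4)]:
        a=r.inverse_kinematics(p,q(np.radians(y),f));print(f,p,None if a is None else np.round(a,2))
s=r.read_state()
p=s["tool_pos"].copy();p[2]=420;r.move_l(p,v=300);st()
E
```

```text
1 (635.9, -231.7, 61) [ 0.18  0.88  0.23  1.57 -0.27  0.73  0.53]
1 (439, 70, 330) [-0.61  0.23  0.49  1.92 -0.13  1.01 -0.01]
1 (446, -40, 190) [-0.25  0.43  0.38  2.11 -0.26  0.64  0.37]
-1 (635.9, -231.7, 61) [-0.17  1.09  0.96  1.58 -1.    1.03 -2.05]
-1 (439, 70, 330) [ 0.    0.22 -0.27  1.91  0.07  1.02  2.9 ]
-1 (446, -40, 190) [ 0.33  0.43 -0.41  2.1   0.28  0.66  2.93]
 1.07 [259.2 595.2 418.9] F [ 0.4  1.1 -0.8] M [-0.05 -0.04  0.02] op 1.005 g 0.0
```

Run:
```python
from h import *
o=q(np.radians(90))
r.move_to([635.9,-231.7,180],o);st("above")
r.move_l([635.9,-231.7,61],v=120);st("down")
r.grip(0.0,100);st("grip")
r.move_l([635.9,-231.7,90],v=60);st("lift")
r.move_l([635.9,-231.7,340],v=250);st("up")
r.move_to([439+.059*25,70-25,345],q(np.radians(93.4)));st("pre")
import cv2
a=[r.get_image(n)["img"][:,:,::-1] for n in("top","side")]
c=lambda i,x,y:cv2.resize(i[y:y+150,x:x+200],None,fx=4,fy=4,interpolation=cv2.INTER_CUBIC)
cv2.imwrite("pics/pre_top.png",c(a[0],170,190));cv2.imwrite("pics/pre_side.png",c(a[1],180,60))
```

```text
above 4.46 [ 636.5 -230.6  180.1] F [ 0.5 -0.3  0.4] M [ 0.01  0.02 -0.03] op 1.001 g 0.0
down 5.6 [ 636.5 -232.2   61.9] F [ 0.5 -0.1  0.2] M [0.02 0.01 0.02] op 0.998 g 0.0
grip 6.19 [ 636.3 -231.8   61.5] F [-0.1  1.2  3.2] M [ 0.14 -0.02 -0.03] op 0.264 g 98.6
lift 6.83 [ 635.8 -231.5   90.1] F [-0.  -0.4 -2.5] M [ 0.02  0.   -0.03] op 0.263 g 97.9
up 7.97 [ 635.3 -231.1  338.4] F [-1.2 -0.4 -2.4] M [ 0.01 -0.03  0.02] op 0.264 g 98.0
pre 9.26 [441.4  44.4 345.3] F [ 0.1  0.2 -3.4] M [-0.06 -0.02 -0.  ] op 0.263 g 97.9
```

View pics/pre_top.png

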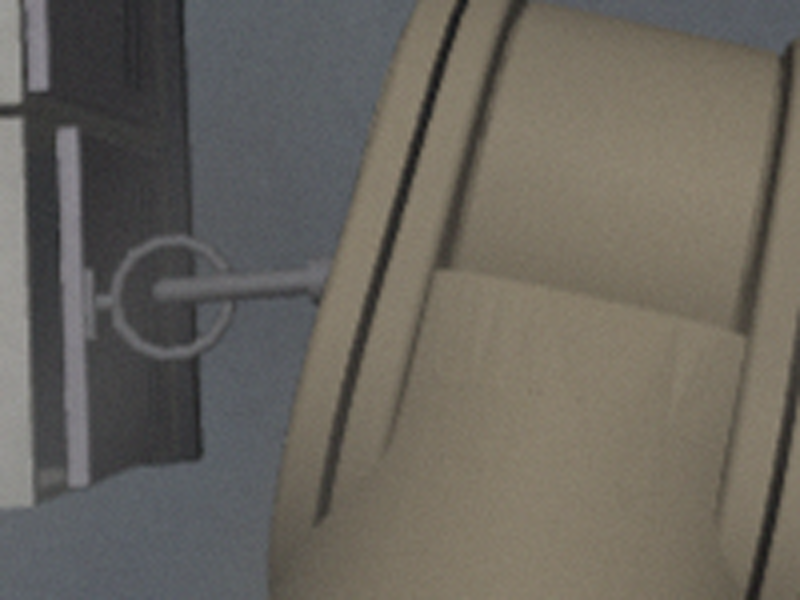

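View pics/pre_side.png

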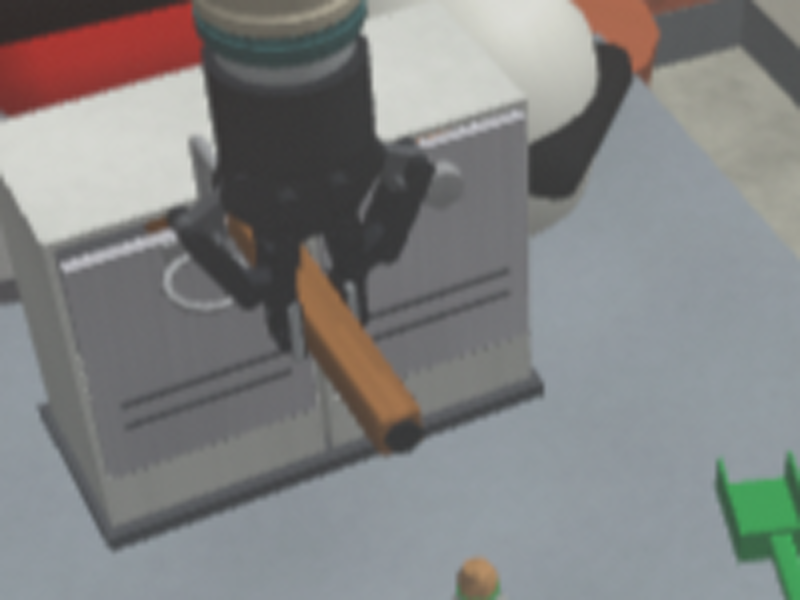

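The top view shows the rod's end at crop (158,290), beside the ring's centre at (172,297). I'll check this against where the hook should be, then lower it.

Run:
```python
from h import *
print("rod end",atz("top",170+158/4,190+290/4,367),"expect",[431.1,219])
print("rod@",atz("top",170+300/4,190+281/4,367))
print("ring",atz("top",170+172/4,190+297/4,247))
```

```text
rod end [432.01475411 215.25605853 367.        ] expect [431.1, 219]
rod@ [434.4314164 162.3956161 367.       ]
ring [428.764657   239.84046642 247.        ]
```

Run:
```python
from h import *
r.move_l([438.6,72,340],v=80);st("over")
for z in(300,280,260):
    r.move_l([438.6,72,z],v=60);s=st(z)
    if np.abs(s["wrist_force"]-[0,0,-2.5]).max()>8: print("contact");break
r.hold(.2)
import cv2
c=lambda i,x,y:cv2.resize(i[y:y+150,x:x+100],None,fx=4,fy=4,interpolation=cv2.INTER_CUBIC)
cv2.imwrite("pics/in.png",np.hstack([c(r.get_image("top")["img"][:,:,::-1],170,190),c(r.get_image("side")["img"][:,:,::-1],190,60)]))
```

```text
over 10.05 [438.5  72.5 339.8] F [-0.2 -0.4 -2. ] M [-0.04  0.   -0.01] op 0.262 g 97.9
300 10.87 [438.9  71.9 300.1] F [ 1.  -0.2 -3.2] M [-0.01  0.06 -0.04] op 0.267 g 97.9
280 11.35 [438.5  71.9 279.7] F [ 0.7  0.3 -1.7] M [-0.01  0.02 -0.04] op 0.265 g 97.9
260 11.83 [438.5  71.8 259.7] F [ 0.6  0.2 -2.6] M [-0.02 -0.02 -0.  ] op 0.266 g 97.9
```

View pics/in.png

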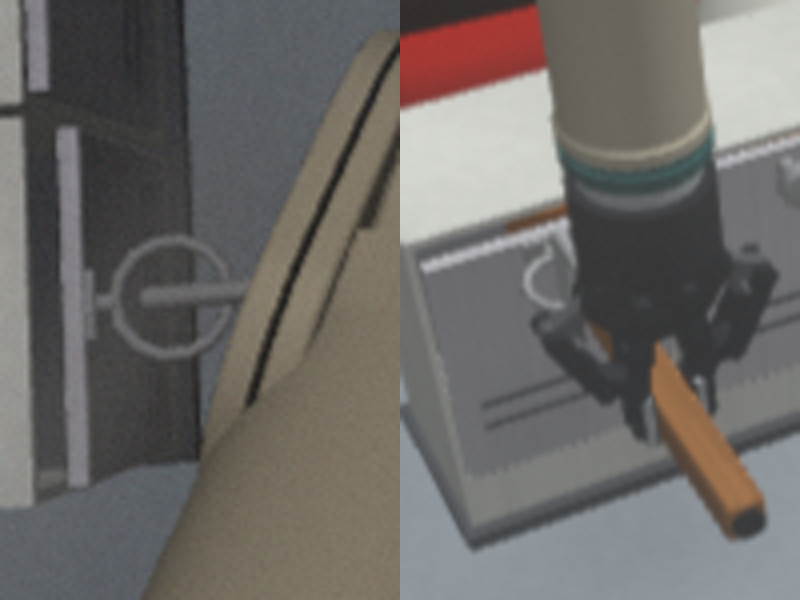

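Run:
```python
from h import *
O=lambda t:46*np.cos(t)+185*np.sin(t)
U=lambda t:185*np.cos(t)-46*np.sin(t)
for t in [.05,.1,.15,.2,.25,.3,.35,.4,.45,.5,.55,.6,.65,.7,.73]:
    o=O(t)-O(.05)+17*np.cos(t); u=U(t)-U(.05)-10*np.sin(t)
    r.move_l([438.6+.059*o,72-.998*o,260+u],v=60 if t<.1 else 40)
    s=st(t);
    if np.abs(s["wrist_force"]).max()>25: print("stop");break
r.hold(.2);st()
import cv2
c=lambda i,x,y:cv2.resize(i[y:y+150,x:x+100],None,fx=4,fy=4,interpolation=cv2.INTER_CUBIC)
cv2.imwrite("pics/pulled.png",np.hstack([c(r.get_image("top")["img"][:,:,::-1],170,190),c(r.get_image("side")["img"][:,:,::-1],190,60)]))
```

```text
0.05 12.67 [439.6  54.5 259.6] F [ 0.4 -0.2 -2.8] M [-0.02 -0.05 -0.02] op 0.261 g 98.0
0.1 13.06 [440.1  45.7 255.9] F [ 0.7  0.9 -2.9] M [-0.06  0.01  0.04] op 0.265 g 98.0
0.15 13.45 [440.6  36.7 252. ] F [ 0.5 -0.2 -3.1] M [-0.06  0.04  0.  ] op 0.266 g 98.0
0.2 13.84 [441.1  28.2 247.7] F [-0.1  0.3 -2.7] M [-0.02 -0.    0.05] op 0.266 g 98.1
0.25 14.23 [441.6  19.9 242.9] F [ 0.1 -1.1 -2.5] M [-0.03 -0.04 -0.01] op 0.264 g 98.1
0.3 14.62 [442.   11.9 237.6] F [-0.3  0.1 -2.4] M [-0.02 -0.   -0.01] op 0.265 g 98.1
0.35 15.02 [442.5   4.2 232. ] F [ 0.2 -0.2 -2.8] M [-0.07  0.05  0.05] op 0.267 g 98.1
0.4 15.41 [442.9  -3.2 226. ] F [-0.7  0.1 -3.4] M [ 0.01  0.04 -0.03] op 0.268 g 98.1
0.45 15.8 [443.3 -10.2 219.6] F [-0.2 -0.  -2.7] M [0.04 0.01 0.01] op 0.262 g 98.1
0.5 16.19 [443.6 -16.9 212.9] F [-0.1  0.4 -3.1] M [0.15 0.02 0.06] op 0.264 g 98.1
0.55 16.58 [444.1 -23.3 205.8] F [-0.8  1.7 -1.8] M [0.29 0.16 0.06] op 0.264 g 98.2
0.6 16.98 [444.5 -29.4 198.4] F [-0.4  1.  -3.5] M [0.28 0.15 0.03] op 0.262 g 98.2
0.65 17.37 [444.8 -34.9 190.7] F [-0.6  0.8 -3.5] M [0.23 0.03 0.01] op 0.266 g 98.1
0.7 17.76 [445.  -38.2 182.7] F [ 0.2  7.1 -0.2] M [ 1.98  0.17 -0.01] op 0.266 g 98.8
0.73 18.05 [444.8 -39.7 177.5] F [-0.5  9.6 -0.7] M [ 2.5   0.13 -0.09] op 0.27 g 98.5
 18.25 [444.9 -39.7 177.6] F [-0.2  9.8 -2. ] M [ 2.49  0.09 -0.07] op 0.264 g 98.4
```

View pics/pulled.png

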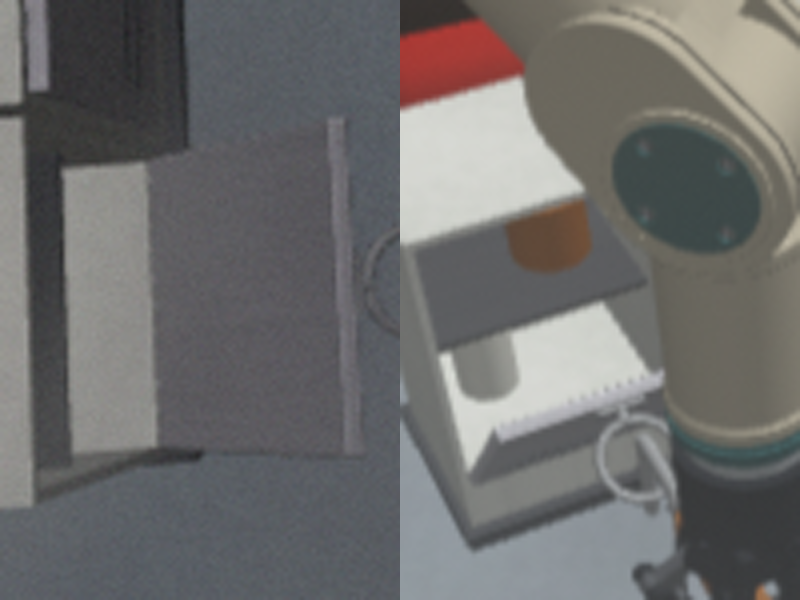

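The hatch is at its stop, with the hook still in the ring (side crop around (650,480)). I'll relax the pull, lift out and check the pole's attitude.

Run:
```python
from h import *
p=np.array([445,-31.,178]);r.move_l(p,v=40);st("relax")
for dz in(15,30,45,60,80):
    r.move_l(p+[0,0,dz],v=60);s=st(dz)
    if np.abs(s["wrist_force"]-[0,0,-2.5]).max()>8: print("catch");break
else:
    r.move_l([450,-130,330],v=200)
    r.move_to([635.9,-231.7,200],q(np.radians(90)));st("above rest")
    import cv2
    c=lambda i,x,y:cv2.resize(i[y:y+150,x:x+200],None,fx=4,fy=4,interpolation=cv2.INTER_CUBIC)
    cv2.imwrite("pics/rest.png",c(r.get_image("side")["img"][:,:,::-1],270,150))
    cv2.imwrite("pics/rest_top.png",r.get_image("top")["img"][:,:,::-1])
```

```text
relax 18.9 [445.3 -31.6 178. ] F [-0.1 -0.5 -2.6] M [-0.08  0.04  0.01] op 0.265 g 98.4
15 19.3 [445.4 -31.1 193.5] F [ 0.5  0.5 -3.5] M [-0.01  0.02  0.04] op 0.268 g 98.4
30 19.7 [445.3 -30.9 208.4] F [-0.  -0.4 -2.7] M [-0.04  0.01  0.04] op 0.267 g 98.4
45 20.1 [445.3 -30.9 223.4] F [-0.2 -0.4 -2.7] M [ 0.02 -0.01  0.01] op 0.265 g 98.4
60 20.5 [445.3 -31.  238.4] F [ 0.1 -0.5 -2.2] M [ 0.04  0.02 -0.01] op 0.268 g 98.4
80 20.98 [445.1 -30.9 258.3] F [ 0.2 -0.1 -2.5] M [-0.05  0.03  0.02] op 0.267 g 98.4
above rest 22.73 [ 635.6 -230.8  200.5] F [ 0.5 -1.1 -1.3] M [-0.07  0.01 -0.02] op 0.267 g 98.3
```

View pics/rest.png

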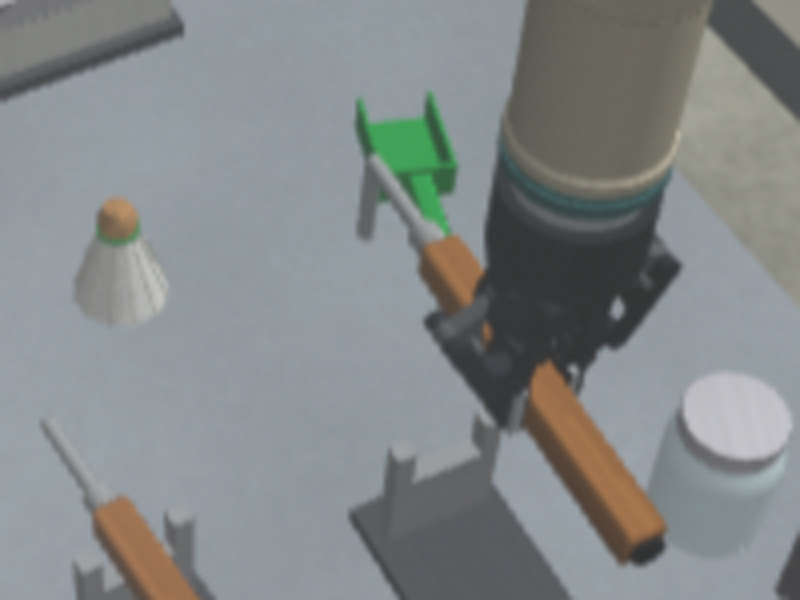

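Run:
```python
from h import *
for u,v,x in[(422,247,624),(624,543,624),(455,237,648),(663,525,648)]:
    o,k=ray("side",270+u/4,150+v/4);print((o+k*(x-o[0])/k[0]).round(1))
```

```text
[ 624.  -134.2  231.8]
[ 624.  -328.1  220.9]
[ 648.  -129.4  223.4]
[ 648.  -326.3  217.9]
```

The pole is level to within about 3° and still centred, so I'll lay it down.

Run:
```python
from h import *
r.move_l([636.2,-231.7,90],v=120);st()
for z in np.arange(80,58.9,-3):
    r.move_l([636.2,-231.7,z],v=40);s=st(z)
    if abs(s["wrist_force"][2]+2.5)>8: break
r.grip(0.7,20);st("open")
r.grip(1.0);r.move_l([636.2,-231.7,220],v=120);r.hold(.5);st("clear")
import cv2
c=lambda i,x,y:cv2.resize(i[y:y+120,x:x+100],None,fx=4,fy=4,interpolation=cv2.INTER_CUBIC)
cv2.imwrite("pics/end.png",c(r.get_image("side")["img"][:,:,::-1],345,230));
cv2.imwrite("pics/end.png",np.hstack([cv2.imread("pics/end.png"),c(r.get_image("side")["img"][:,:,::-1],180,70)]))
```

```text
24.09 [ 636.8 -232.2   90.9] F [ 0.6 -0.  -2.4] M [-0.01  0.02 -0.02] op 0.268 g 98.3
80.0 24.49 [ 636.  -231.5   79.7] F [-0.7  0.2 -2. ] M [-0.05 -0.02 -0.01] op 0.265 g 98.3
77.0 24.74 [ 636.1 -231.6   76.8] F [-0.4  0.3 -1.8] M [ 0.01 -0.04 -0.06] op 0.265 g 98.3
74.0 24.99 [ 636.1 -231.5   73.7] F [-0.3 -0.4 -2.8] M [-0.03 -0.02 -0.01] op 0.264 g 98.3
71.0 25.24 [ 636.  -231.6   70.7] F [ 0.1  0.1 -2.2] M [ 0.01  0.02 -0.01] op 0.267 g 98.3
68.0 25.49 [ 636.1 -231.6   67.7] F [ 0.3 -0.3 -3.2] M [-0.05 -0.06 -0.04] op 0.263 g 98.3
65.0 25.74 [ 636.  -231.5   64.7] F [-0.1  0.5 -3.6] M [-0.01 -0.02  0.02] op 0.262 g 98.3
62.0 25.99 [ 636.6 -231.7   62.5] F [-0.6  0.8  1.3] M [-0.01  0.06 -0.01] op 0.265 g 99.1
59.0 26.24 [ 636.8 -231.6   61.4] F [-5.2  6.  14.9] M [ 0.03  0.86 -0.26] op 0.263 g 100.9
open 26.68 [ 636.1 -231.8   58.6] F [-0.8 -0.8 -0.4] M [-0.04 -0.01  0.  ] op 0.7 g 0.0
clear 29.06 [ 636.2 -231.7  220. ] F [-0.2  0.3 -0.1] M [-0.03  0.    0.01] op 1.002 g 0.0
```

View pics/end.png

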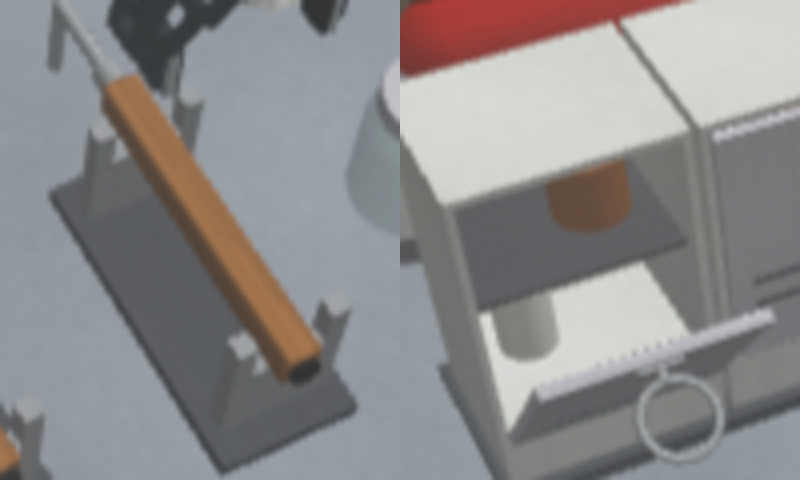

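The pole lies level in its rest exactly as it did at the start, with its ends at crop (120,85) and (300,365). The hatch is still fully open.

```bash
python3 -c "
from station import r
print(r.job_done())"
```

```text
the job is handed in; nothing more can be done
None
```

I pulled the hatch down to its stop with the hooked pole, unhooked it, laid it back level in its own rest and handed the job in at about 29 s of the 64 s allowed; no verdict was returned.

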